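Make the coffee mill ready to grind

TASK

Get the grey coffee mill ready: press the popped-up caps of both its hoppers down until they snap fully home, push its open drawer fully shut, and turn the grind knob until the pointer points at the small brass tab on the dial's rim, leaving the tab where it is. Leave the cup, tumbler, bowl and domino tray standing where they are, and let go of everything.

Things in the scene. Friction and masses are not known exactly. Their poses are not given: they have to be found in the camera images.
- mill: Coffee mill: fixed grey plastic housing 140 (x, deep) x 300 (y, wide) x 85 mm high. Origin: centre of its underside on the table. Its -x side is the front with the drawer. Standing in a row on its top, at y = -100, 0 and +100 mm, are three fixed units in any order: the tall hopper, the short hopper and the dial.
- drawer (a joint): How far the drawer is pulled out of the mill's front towards the mill's -x, in m: 0 shut (front panel against the housing), up to 0.07. The drawer is 184 mm wide, its front panel stands from 14 to 72 mm above the table. It slides stiffly (about 3 N) and stays where it is left.
- drawer_handle (a point): Centre of the outer face of the drawer's steel handle bar, axes as the mill's. The bar is 90 mm long along y, 12 mm thick, 26 mm tall, its centre 55 mm above the table. This point moves with the drawer; shut, it is at x = -106 mm, y = 0 of the mill.
- cap_tall (a joint): Height of the tall hopper's cap above its home seat, in m: 0 home, 0.028 popped up (start). An over-centre detent resists with about 8 N on the way down; pressed less than half way the cap springs back up, beyond half way it snaps home and stays.
- cap_tall_top (a point): Centre of the flat top of the tall hopper's black cap (76 mm across, 22 mm tall), z up. The hopper is a steel tube 72 mm across. Home, the top is 189 mm above the table; popped up, 217 mm, which may stand in the way of a gripper's body at the knob.
- cap_short (a joint): Height of the short hopper's cap above its home seat, in m: 0 home, 0.028 popped up (start). Same detent as the tall one, about 8 N.
- cap_short_top (a point): Centre of the flat top of the short hopper's black cap (64 mm across, 22 mm tall), z up. The hopper is a steel tube 60 mm across. Home, the top is 152 mm above the table; popped up, 180 mm.
- knob (a joint): Angle of the grind knob, rad, growing counter-clockwise seen from above; range -1.5 to 3.5, friction about 0.06 Nm. It stays where it is left.
- knob_grip (a point): On the knob's vertical axis (also the axis of the pointer and tab), 125 mm above the table. The knob is a black upright bar 46 mm long along this point's x, 14 mm thick along its y, from 106 to 134 mm above the table, on a disc 42 mm across (97 to 106 mm) over the flat white dial, 92 mm across. The point turns with the knob; at joint 0 its axes are the mill's.
- pointer (a joint): Angle of the thin black pointer (tip 38 mm from the axis, lying on the dial under the knob), rad, counter-clockwise from above; at 0 it points to the mill's front (-x). It is geared to the knob and turns half as far: pointer = 0.5 x knob.
- pointer_tip (a point): Tip of the pointer, 97 mm above the table; the pointer points along this point's -x.
- tab (a joint): Angle of the small brass memo tab on the dial's rim, about the same axis and from the same zero as the pointer, rad. It differs from run to run and stays put. The pointer is set when pointer equals this.
- tab_mark (a point): Middle of the inner end of the brass tab (10 mm wide, 20 mm long, reaching 39 to 59 mm from the dial's axis, its top 102 mm above the table), 39 mm from the axis, 97 mm above the table; the tab lies along this point's -x from the axis.
- cup: Steel coffee cup with a handle at its +y, 76 mm across, 78 mm high, origin at the centre of its underside. To be left alone.
- tumbler: Empty clear plastic tumbler, 74 mm across, 105 mm high, origin at the centre of its underside. To be left alone.
- bowl: Small glazed ceramic bowl, 110 mm across, 48 mm high, origin at the centre of its underside. The cup, tumbler and bowl stand in any order at the drawer's two sides and beside the mill. To be left alone.
- domino_tray: Wooden tray of green dominoes behind the mill, 110 (x) x 220 (y) x 22 mm, origin at the centre of its underside. To be left alone.

How it is judged:
At the end, for the whole second after the job is handed in: Both hopper caps home (joints below 3 mm), drawer shut (below 3 mm), pointer within 0.12 rad of the tab (its tip within the tab's width); cup, tumbler, bowl and domino tray upright (within 0.1 rad), at rest and within 20 mm of where they started; the tab not pushed along the rim by more than 4 mm (value of joint each of cap_tall, cap_short, drawer below 0.003 m and angle between the x axis of pointer_tip and the x axis of tab_mark, either way round below 0.12 rad and angle between each of cup, tumbler, bowl, domino_tray's own z axis and vertical below 0.1 rad and distance of each of cup, tumbler, bowl, domino_tray from where it was at the start of the episode below 0.02 m and linear speed of each of cup, tumbler, bowl, domino_tray below 0.02 m/s); the robot touches nothing.
It fails at once if the steel cup is pushed more than 30 mm away or tipped over (distance of cup from where it was at the start of the episode above 0.03 m or angle between cup's own z axis and vertical above 0.5 rad).
It fails at once if the clear tumbler is pushed more than 30 mm away or tipped over (distance of tumbler from where it was at the start of the episode above 0.03 m or angle between tumbler's own z axis and vertical above 0.5 rad).
It fails at once if the ceramic bowl is pushed more than 30 mm away or tipped over (distance of bowl from where it was at the start of the episode above 0.03 m or angle between bowl's own z axis and vertical above 0.5 rad).
It fails at once if the domino tray is pushed more than 30 mm away or tipped over (distance of domino_tray from where it was at the start of the episode above 0.03 m or angle between domino_tray's own z axis and vertical above 0.5 rad).
It fails at once if the brass tab is pushed along the rim (more than 4 mm) (distance of tab_mark from where it was at the start of the episode above 0.004 m).
It also fails if it takes over 72 s, if anything falls off the work surface, if the arm or the gripper's body presses on something with over 40 N, if the wrist force passes 120 N, or if a joint passes its speed limit or range.

ROBOT

A 7-joint arm with a two-finger parallel gripper is mounted at the origin on the work surface. World frame = base frame: x ahead of the robot, y to its left, z up, the work surface at z = 0. Lengths are in m, angles in rad, forces in N, time in s.
With the tool pointing down it reaches from about 0.425 to 0.925 m from the base axis. Payload 6.8 kg.
Tool frame: the origin (TCP) lies at the very end of the fingers, on their centre line; the grasp point (between the pads) lies 19 mm behind it (grip_point_offset is the distance from the TCP to the grasp point, in m); z points along the fingers, y is the line along which they close (so a half turn about z gives the same grasp; the last joint's range is limited). The gripper opens to 85 mm and grips with 20 to 120 N. Pads are 22 mm wide; open, the fingers measure 114 mm over their backs; the gripper's body (76 mm by 85 mm) begins 54 mm behind the grasp point. The pads swing forward as they close: fully open they stand 13 mm farther back than shut.
Start: joints at [-0.108, 0.477, 0.022, 1.555, -0.011, 1.109, -0.083], TCP at [0.675, 0, 0.231] pointing down, gripper open.
Joint ranges: [-2.96, 2.96], [-0.34, 2.1], [-1.41, 1.46], [0.24, 2.44], [-1.37, 4.51], [0.17, 1.92], [-2.96, 2.96]. Speed limits (rad/s): [2.39, 2.39, 3.14, 3.14, 3.14, 3.14, 3.14].

INTERFACE

Orientations are given as a unit quaternion [w, x, y, z].
In Python, from station import * gives the robot as it stands.
- The arm moves only by the tool carry_out, never from a script. Its argument "rows" is text: rows parted by semicolons, each of 4 numbers parted by spaces: the shift along the world's x, y, z in mm, then the turn about the world's z in degrees. In form: dx dy dz yaw; .... A call has 1 to 10 rows; each row shifts and turns the commanded pose from where the row before left it; what a row does not reach is not made up. A row lasts 1/8 s, in which the tool goes at most 62.5 mm and 10.7 degrees, less where a joint would pass 70% of its speed; a pose out of reach is approached as far as the arm can. A call is refused whole if a number of a shift passes 62.5 or a number of a turn 10.7, either way. A call with a gripper value outside its range is refused whole. "claw" is the finger opening in mm, from 0 to 85.4, set as the call begins (left out, the last holds). The fingers move at their own pace and stop on an object; "force" is the grip in N (left out, the last holds). Time passes only in rows, so rows that do not move let the fingers close. It gives the time, the measured TCP pose, the force, the opening and the grip force at its end, in the units of the state.
- get_obs(): the state, without advancing time (a new reading comes with each control period).
- read_camera(name): name is "scene" or "side" or "wrist"; returns a dict with "img" (400x640x3 uint8, blue, green, red), "fov_y" (degrees; the focal length in pixels is half the picture's height over the tangent of half this angle, whatever the lens; pixels are square), "cx", "cy" (the principal point, pixels), "world_to_cam" (4x4, takes a point from world to camera coordinates). Camera axes: x right, y up, looking along -z (the intrinsics and any distortion apply to the point x, -y, -z); pixel columns grow to the right and rows downward; lengths in m; the calibration is good to about 2 mm. The wrist camera is an equidistant fisheye: a pixel r from the principal point sees the ray r / f radians off the axis. A picture is of the moment at which its call begins. There is no depth.
- hand_in(): hands the job in; it is judged then, once.
Trained networks look in the newest picture that a camera, given by its name, has taken for a name from the list of things; names that differ only in an ending like _2 or _b are one class to them, and where a whole thing is asked for, a point or a joint stands for the part that bears it (a point fixed in the world has none). Each returns a list of dicts, best first, with "confidence" (0 to 1); they miss things now and then, are a little off and sometimes report something else, mostly with a low value. They report only what shows in the picture. A call takes as long as a camera call.
- recognise(camera, thing): "centre" ([column, row] in pixels, amid what is visible of it).
- outline_of(camera, thing): "pixels" (400x640 bool, what is visible of it) and "centre" ([column, row] in pixels, amid what is visible of it).
- place_of(camera, thing): "centre" ([column, row] in pixels: a listed point, or the origin of a listed thing).
The state is a dict: "t": time; "q": joint angles; "joint_vel": joint speeds; "joint_torque": joint torques, N m; "eef_pos": TCP position; "tool_rot": TCP orientation; "contact_force": force on the tool from outside, world axes, zero at the start; "torque": the same for the moment, N m; "gripper_width": opening from 0.0 (shut) to 1.0 (fully open); "grasp_force": force on a finger pad.
Only numpy, scipy, OpenCV 4.12 (cv2) and the standard library are available. Lean on these libraries where they do the work, as an engineer would, in place of code of your own. Each camera call takes 0.05 s, during which the arm holds its last target. There are 200 camera calls.

## Working session

There is one attempt and no reset: what is moved stays moved. The work goes in short steps, Python scripts to look and compute and a tool call to move; the robot and the scene stay as the last step left them, time stands still between calls to the robot, and variables do not carry over. Pictures are saved under pics/ and viewed, at most 10 in all, crops included, and the job is handed in when it is done.

Besides the shell and the picture viewer there is one more tool, called after "Call:" as name(argument=value, ...) on one line, values as JSON. carry_out: Moves the arm, as the interface text tells. Its arguments: {"type":"object","properties":{"rows":{"type":"string"},"claw":{"type":"number"},"force":{"type":"number"}},"required":["rows"]}

```bash
mkdir -p pics; cat > h.py <<'E'
from station import *
import numpy as np, cv2
def ray(c,px):
    f=c["img"].shape[0]/2/np.tan(np.radians(c["fov_y"])/2)
    T=np.array(c["world_to_cam"]);R=T[:3,:3];o=-R.T@T[:3,3]
    x=(px[0]-c["cx"])/f;y=(px[1]-c["cy"])/f
    return o,R.T@np.array([x,-y,-1.])
def onz(c,px,z):
    o,d=ray(c,px); return o+d*(z-o[2])/d[2]
def proj(c,p):
    f=c["img"].shape[0]/2/np.tan(np.radians(c["fov_y"])/2)
    T=np.array(c["world_to_cam"]);q=T[:3,:3]@np.array(p)+T[:3,3]
    return np.array([c["cx"]+f*q[0]/-q[2],c["cy"]-f*q[1]/-q[2]])
E
python3 - <<'E'
from h import *
np.set_printoptions(precision=4,suppress=True)
Z=dict(mill=0,drawer_handle=.055,cap_tall_top=.217,cap_short_top=.18,knob_grip=.125,pointer_tip=.097,tab_mark=.097,cup=0,tumbler=0,bowl=0,domino_tray=0)
for n in("scene","side"):
    c=read_camera(n);cv2.imwrite(f"pics/{n}0.png",c["img"])
    print(n,ray(c,(320,200)))
    for k,z in Z.items():
        for r in place_of(n,k)[:2]:
            print(k,np.array(r["centre"]),round(r["confidence"],2),onz(c,r["centre"],z))
print(get_obs())
E
```

```text
scene (array([ 1.034 , -0.2892,  0.9306]), array([-0.4197,  0.3636, -0.8317]))
mill [283.8 246.9] 0.77 [ 0.61   -0.0265  0.    ]
mill [277.6 195.1] 0.23 [0.4883 0.0476 0.    ]
drawer_handle [234.5 196.9] 0.88 [ 0.4625 -0.0508  0.055 ]
cap_tall_top [278.2 191.9] 0.89 [ 0.6105 -0.0258  0.217 ]
cap_short_top [242.6 238.6] 0.79 [ 0.6304 -0.1253  0.18  ]
knob_grip [311.  188.9] 0.69 [0.5937 0.0664 0.125 ]
cup [180.1 256.4] 0.88 [ 0.4829 -0.2186  0.    ]
tumbler [363.8 186.8] 0.63 [0.6025 0.2255 0.    ]
bowl [291.7 168.9] 0.55 [0.447  0.1229 0.    ]
domino_tray [342.  305.3] 0.79 [ 0.7962 -0.0161  0.    ]
side (array([ 0.3403, -0.3877,  0.7308]), array([ 0.3788,  0.5604, -0.7366]))
mill [331.1 274.8] 0.71 [ 0.6112 -0.0293  0.    ]
drawer_handle [277.5 304.7] 0.74 [ 0.4678 -0.0526  0.055 ]
cap_tall_top [333.6 210.2] 0.89 [ 0.6106 -0.0306  0.217 ]
cap_short_top [373.8 256.4] 0.74 [ 0.6259 -0.1289  0.18  ]
knob_grip [299.2 211.2] 0.67 [0.5982 0.0714 0.125 ]
pointer_tip [289.5 233.9] 0.4 [0.5604 0.0512 0.097 ]
tab_mark [290.1 229.7] 0.56 [0.5672 0.06   0.097 ]
cup [336.4 388.6] 0.89 [ 0.4839 -0.2252  0.    ]
cup [289.2 231.9] 0.54 [0.5966 0.124  0.    ]
tumbler [270.1 205.3] 0.63 [0.6006 0.2249 0.    ]
tumbler [374.3 257. ] 0.56 [ 0.7191 -0.0462  0.    ]
bowl [233.4 259.1] 0.93 [0.4514 0.1285 0.    ]
bowl [288.9 230.8] 0.27 [0.5978 0.1273 0.    ]
domino_tray [387.  232.1] 0.94 [ 0.7898 -0.0081  0.    ]
{'t': 1.2, 'q': array([-0.1081,  0.477 ,  0.0224,  1.5554, -0.0115,  1.1093, -0.0831]), 'joint_vel': array([ 0.0004, -0.0021,  0.0004,  0.0012, -0.0006, -0.001 , -0.0007]), 'joint_torque': array([  0.0005, -59.634 ,   1.6064, -28.155 ,   0.0124,   0.0016,
         0.    ]), 'eef_pos': array([0.675 , 0.    , 0.2313]), 'tool_rot': array([0.    , 0.7071, 0.7071, 0.    ]), 'contact_force': array([-0.1275, -0.6085,  0.5738]), 'torque': array([-0.0151,  0.0289,  0.0249]), 'grasp_force': 0.0, 'gripper_width': 0.9996430434051963}
```

View pictures.

```bash
python3 - <<'E'
import cv2
a=cv2.imread("pics/scene0.png");b=cv2.imread("pics/side0.png")
cv2.imwrite("pics/a.png",cv2.resize(a[100:340,120:440],None,fx=2.5,fy=2.5,interpolation=2))
cv2.imwrite("pics/b.png",cv2.resize(b[180:290,230:350],None,fx=5,fy=5,interpolation=2))
E
```

```text
(no output)
```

View pics/a.png

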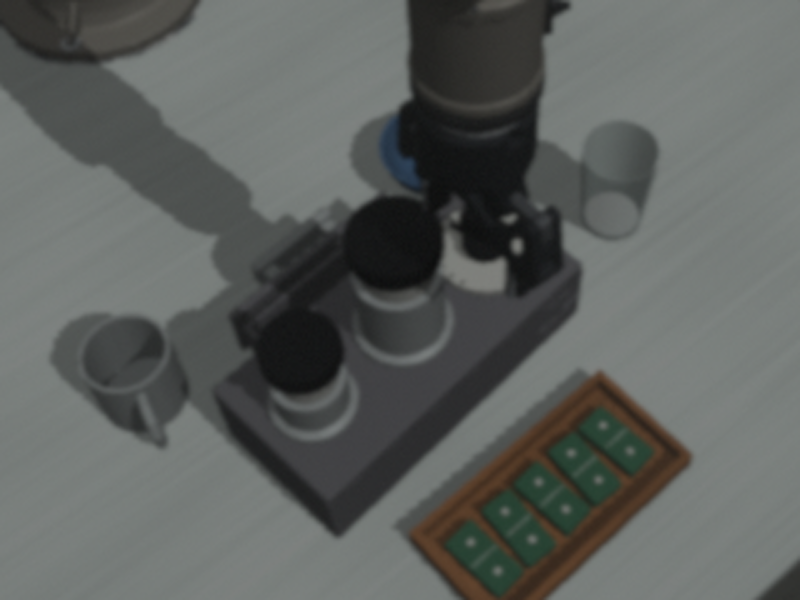

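View pics/b.png

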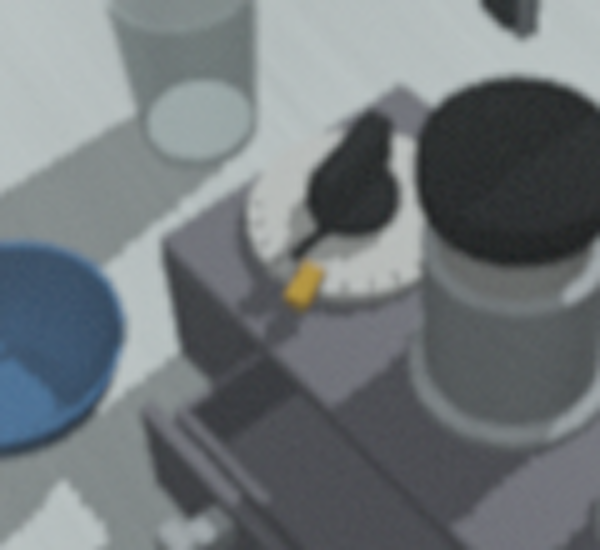

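The scene crop shows the short cap at about (300,350) and the tall cap at (395,240). The dial is under the gripper, with the cup on the left and the bowl and tumbler on the right. The side crop shows the pointer tip at about (293,257), slightly clear of the brass tab at (305,285). I'll press the tall cap first.

Call:
carry_out(rows="0 0 20 0; -20 -8 0 0; -22 -10 0 0; -22 -10 0 0; 0 0 0 0; 0 0 0 0; 0 0 0 0; 0 0 0 0", claw=0, force=40)

```text
t: 2.2
eef_pos: [0.6115, -0.0275, 0.2511]
tool_rot: [-0.0, 0.707, 0.707, 0.0]
contact_force: [-0.3, -0.2, -0.0]
gripper_width: -0.002
grasp_force: 0.0
```

Call:
carry_out(rows="0 0 -20 0; 0 0 -8 0; 0 0 -8 0; 0 0 -8 0; 0 0 -8 0; 0 0 -8 0; 0 0 -4 0; 0 0 0 0; 0 0 0 0")

```text
t: 3.32
eef_pos: [0.6112, -0.028, 0.1891]
tool_rot: [0.0, 0.707, 0.707, 0.0]
contact_force: [-5.6, 1.1, 12.9]
gripper_width: 0.0
grasp_force: 6.7
```

Call:
carry_out(rows="0 0 20 0; 0 0 20 0; 8 -50 0 0; 8 -50 0 0; 0 0 -30 0; 0 0 -12 0; 0 0 0 0; 0 0 0 0")

```text
t: 4.32
eef_pos: [0.6277, -0.1271, 0.1862]
tool_rot: [0.0, 0.707, 0.708, 0.001]
contact_force: [0.8, 0.9, 0.3]
gripper_width: -0.003
grasp_force: 0.0
```

Call:
carry_out(rows="0 0 -8 0; 0 0 -8 0; 0 0 -8 0; 0 0 -8 0; 0 0 -3 0; 0 0 0 0; 0 0 0 0")

```text
t: 5.2
eef_pos: [0.627, -0.1279, 0.152]
tool_rot: [0.0, 0.707, 0.707, 0.0]
contact_force: [-5.8, 2.4, 15.2]
gripper_width: 0.002
grasp_force: 7.4
```

Call:
carry_out(rows="0 0 30 0; 0 0 40 9; -45 17 0 0; -50 18 0 0; -50 18 0 0; -50 18 0 0; 0 0 -50 0; 0 0 -50 0; 0 0 0 0; 0 0 0 0")

```text
t: 6.45
eef_pos: [0.4328, -0.0571, 0.1214]
tool_rot: [0.0, 0.65, 0.76, 0.0]
contact_force: [0.4, -0.0, -0.0]
gripper_width: 0.002
grasp_force: 0.0
```

```bash
python3 - <<'E'
from h import *
print(get_obs()["eef_pos"])
for n in("scene","side"):
    c=read_camera(n)
    if n=="side": cv2.imwrite("pics/c.png",cv2.resize(c["img"][150:400,180:500],None,fx=2.5,fy=2.5,interpolation=2))
    for k,z in dict(drawer_handle=.055,cap_tall_top=.189,cap_short_top=.152,knob_grip=.125,pointer_tip=.097,tab_mark=.097).items():
        for r in place_of(n,k)[:1]: print(n,k,r["centre"],round(r["confidence"],2),onz(c,r["centre"],z).round(4))
E
```

```text
[ 0.43283503 -0.0570771   0.12135976]
scene cap_tall_top [276.2, 202.1] 0.92 [ 0.6104 -0.0326  0.189 ]
scene cap_short_top [242.2, 251.4] 0.55 [ 0.6374 -0.1353  0.152 ]
scene knob_grip [314.2, 188.4] 0.65 [0.597  0.0724 0.125 ]
scene tab_mark [296.5, 192.3] 0.43 [0.5654 0.0486 0.097 ]
side drawer_handle [276.4, 304.1] 0.58 [ 0.4667 -0.0503  0.055 ]
side cap_tall_top [333.5, 219.1] 0.64 [ 0.6127 -0.0286  0.189 ]
side cap_short_top [369.8, 263.8] 0.72 [ 0.6245 -0.1239  0.152 ]
side knob_grip [301.2, 211.6] 0.87 [0.6011 0.0681 0.125 ]
side pointer_tip [287.6, 230.5] 0.35 [0.5618 0.0611 0.097 ]
side tab_mark [290.3, 232.4] 0.55 [0.5638 0.0537 0.097 ]
```

View pics/c.png

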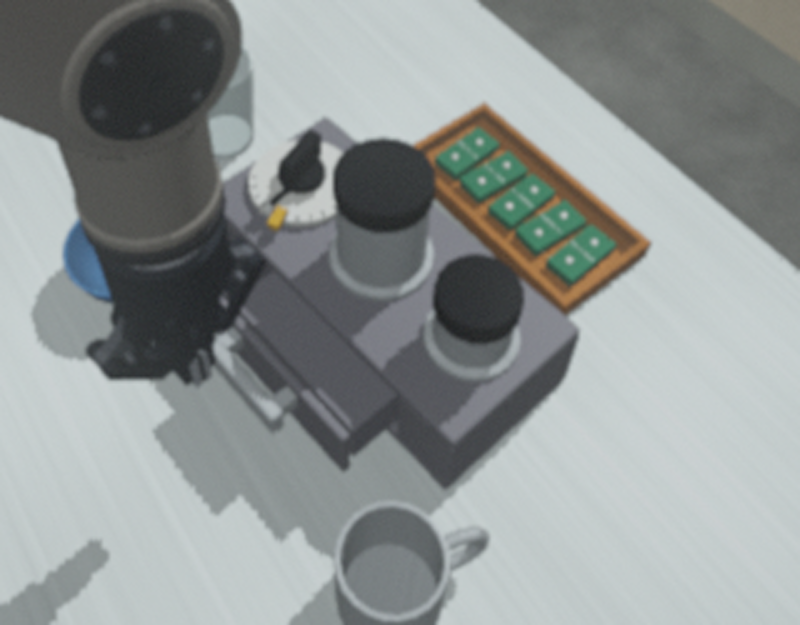

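Both caps now sit down on their hoppers. The gripper hangs in front of the handle bar, which is at about (255,385) in the crop. I'll go down and push the drawer.

Call:
carry_out(rows="0 0 -30 0; 0 0 -30 0; 0 0 -16 0; 0 0 0 0; 8 1 0 0; 8 1 0 0; 8 2 0 0; 8 1 0 0; 0 0 0 0")

```text
t: 8.28
eef_pos: [0.4653, -0.0517, 0.0445]
tool_rot: [0.001, 0.649, 0.76, 0.001]
contact_force: [-0.3, -0.8, 0.4]
gripper_width: -0.004
grasp_force: 0.0
```

Call:
carry_out(rows="6 1 0 0; 6 1 0 0; 4 1 0 0; 0 0 0 0")

```text
t: 8.78
eef_pos: [0.4807, -0.0488, 0.0443]
tool_rot: [0.0, 0.649, 0.76, 0.0]
contact_force: [-0.7, 0.5, -0.3]
gripper_width: -0.001
grasp_force: 0.5
```

Call:
carry_out(rows="4 1 0 0; 4 1 0 0; 4 0 0 0; 4 1 0 0; 0 0 0 0")

```text
t: 9.4
eef_pos: [0.4928, -0.0464, 0.0437]
tool_rot: [-0.002, 0.65, 0.76, -0.002]
contact_force: [-10.8, -3.3, 7.2]
gripper_width: 0.003
grasp_force: 5.6
```

```bash
python3 - <<'E'
from h import *
print(get_obs()["eef_pos"])
c=read_camera("side")
cv2.imwrite("pics/d.png",cv2.resize(c["img"][220:340,230:380],None,fx=4,fy=4,interpolation=2))
E
```

```text
[ 0.49284897 -0.04639406  0.04374869]
```

View pics/d.png

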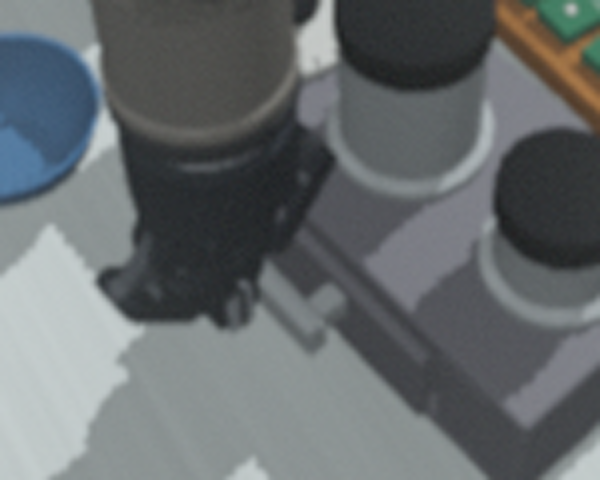

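The front panel is against the housing, and the 11 N reading fits the end stop. Next I'll back off, rise and look at the dial.

Call:
carry_out(rows="2 0 0 0; -12 -2 0 0; -14 -2 0 0; 0 0 60 0; 0 0 60 0; 0 0 60 0; 0 0 40 0; 0 0 0 0")

```text
t: 10.45
eef_pos: [0.4743, -0.0497, 0.268]
tool_rot: [0.003, 0.649, 0.761, 0.003]
contact_force: [0.6, -0.2, -0.8]
gripper_width: -0.001
grasp_force: 0.0
```

```bash
cat >> h.py <<'E'
def wray(c,px):
    f=c["img"].shape[0]/2/np.tan(np.radians(c["fov_y"])/2)
    T=np.array(c["world_to_cam"]);R=T[:3,:3];o=-R.T@T[:3,3]
    v=np.array([px[0]-c["cx"],px[1]-c["cy"]]);r=np.hypot(*v);th=r/f
    s=np.sin(th)*v/max(r,1e-9)
    return o,R.T@np.array([s[0],-s[1],-np.cos(th)])
def wz(c,px,z):
    o,d=wray(c,px); return o+d*(z-o[2])/d[2]
def wproj(c,p):
    f=c["img"].shape[0]/2/np.tan(np.radians(c["fov_y"])/2)
    T=np.array(c["world_to_cam"]);q=T[:3,:3]@np.array(p)+T[:3,3]
    th=np.arctan2(np.hypot(q[0],q[1]),-q[2]);u=np.array([q[0],-q[1]])/np.hypot(q[0],q[1])
    return np.array([c["cx"],c["cy"]])+f*th*u
E
cat > look.py <<'E'
from h import *
import sys
o=get_obs();print(o["eef_pos"],o["q"].round(2))
Z=dict(cap_tall_top=.189,cap_short_top=.152,knob_grip=.125,pointer_tip=.097,tab_mark=.097,drawer_handle=.055)
for n in sys.argv[2:]:
    c=read_camera(n); F=wz if n=="wrist" else onz; P=wproj if n=="wrist" else proj
    for k,z in Z.items():
        for r in place_of(n,k)[:1]: print(n,k,np.round(r["centre"],1),round(r["confidence"],2),F(c,r["centre"],z).round(4))
    # top-down rectified dial at z=.0975, 2.5 px/mm, up = +x, left = +y
    cen=np.array([.597,.070]);N=480;s=.12/N*1.0
    m=np.zeros((N,N,2),np.float32)
    for i in range(N):
        for j in range(N):
            m[i,j]=P(c,[cen[0]+(N/2-i)*s,cen[1]+(N/2-j)*s,.097])
    cv2.imwrite(f"pics/{sys.argv[1]}_{n}.png",cv2.remap(c["img"],m,None,cv2.INTER_CUBIC))
E
python3 look.py e wrist scene side
python3 -c "
import cv2,numpy as np
cv2.imwrite('pics/e.png',cv2.resize(np.hstack([cv2.imread(f'pics/e_{n}.png') for n in('wrist','side')]),(800,400)))"
```

```text
[ 0.47432495 -0.04974566  0.26801755] [-0.    0.11 -0.02  1.97  0.    1.05  0.13]
wrist cap_tall_top [484.5 208.7] 0.96 [ 0.6131 -0.0273  0.189 ]
wrist cap_short_top [443.7 287.3] 0.96 [ 0.6223 -0.1283  0.152 ]
wrist knob_grip [463.6  86.4] 0.62 [0.5987 0.0748 0.125 ]
wrist pointer_tip [415.3  91.5] 0.41 [0.5589 0.0602 0.097 ]
wrist tab_mark [420.1 105.5] 0.55 [0.5667 0.047  0.097 ]
wrist drawer_handle [345. 167.] 0.96 [ 0.506  -0.0386  0.055 ]
scene cap_tall_top [279.7 200.7] 0.68 [ 0.6121 -0.0255  0.189 ]
scene cap_short_top [243.  247.6] 0.92 [ 0.6318 -0.1296  0.152 ]
scene knob_grip [315.2 189.6] 0.56 [0.6007 0.0721 0.125 ]
scene tab_mark [297.8 193.4] 0.35 [0.5694 0.049  0.097 ]
scene drawer_handle [249.8 209.3] 0.54 [ 0.5119 -0.0433  0.055 ]
side cap_tall_top [333.2 219.1] 0.96 [ 0.6122 -0.0283  0.189 ]
side cap_short_top [373.6 267.1] 0.88 [ 0.6257 -0.133   0.152 ]
side knob_grip [300.7 212.9] 0.77 [0.5983 0.0657 0.125 ]
side pointer_tip [287.5 230.9] 0.45 [0.561  0.0603 0.097 ]
side tab_mark [291.4 231.1] 0.48 [0.5675 0.0553 0.097 ]
side drawer_handle [294.8 291.9] 0.68 [ 0.5096 -0.0479  0.055 ]
```

View pics/e.png

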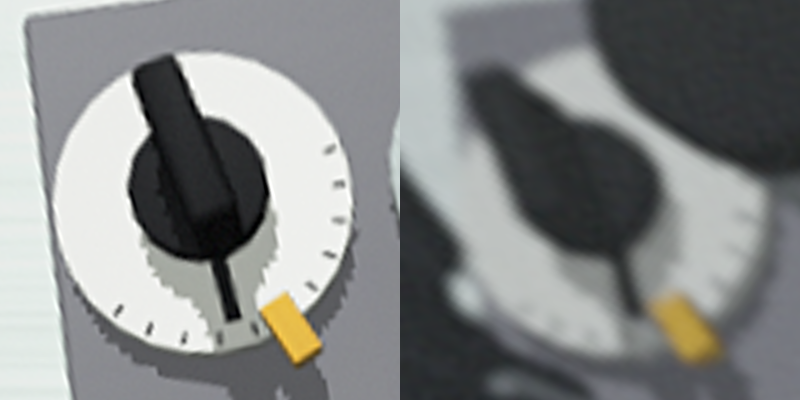

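The left, rectified wrist view shows the dial centred at about (203,203), the pointer tip at (234,318) and the tab from (274,300) to (308,358). The bar runs at about 23°. I'll refine these angles numerically.

```bash
cat > dial.py <<'E'
from h import *
def rect(c,z,cen,N=600,w=.13):
    P=wproj; s=w/N
    m=np.array([[P(c,[cen[0]+(N/2-i)*s,cen[1]+(N/2-j)*s,z]) for j in range(N)] for i in range(N)],np.float32)
    return cv2.remap(c["img"],m,None,cv2.INTER_CUBIC),s
def run():
    c=read_camera("wrist");cen=np.array([.596,.069])
    T=np.array(c["world_to_cam"]);print("cam",-T[:3,:3].T@T[:3,3],get_obs()["eef_pos"])
    W=lambda x,y,s:cen+np.array([(300-y)*s,(300-x)*s])
    a,s=rect(c,.097,cen);h=cv2.cvtColor(a,cv2.COLOR_BGR2HSV)
    w=((h[...,2]>170)&(h[...,1]<40)).astype(np.uint8)
    n,l,st,_=cv2.connectedComponentsWithStats(w);k=l==1+np.argmin([np.hypot(*(np.array(_[i])-300))+ (st[i,4]<5000)*1e4 for i in range(1,n)])
    hull=cv2.convexHull(np.argwhere(k)[:,::-1].astype(np.int32));(x,y),r=cv2.minEnclosingCircle(hull)
    print("dial",W(x,y,s),"r",r*s)
    ax=np.array(W(x,y,s)) if abs(r*s-.046)<.0015 else cen
    ang=lambda p:np.degrees(np.arctan2(-(p-ax)[1],-(p-ax)[0]))
    b,s=rect(c,.102,cen);hb=cv2.cvtColor(b,cv2.COLOR_BGR2HSV)
    t=((hb[...,1]>110)&(hb[...,0]>12)&(hb[...,0]<35)&(hb[...,2]>190)).astype(np.uint8)
    p=W(*np.argwhere(t)[:,::-1].mean(0),s);R=cv2.minAreaRect(np.argwhere(t)[:,::-1].astype(np.float32))
    print("tab",p,"r",np.hypot(*(p-ax)),"ang",ang(p),R[2],np.array(R[1])*s)
    yy,xx=np.mgrid[:600,:600];dx=(300-yy)*s+cen[0]-ax[0];dy=(300-xx)*s+cen[1]-ax[1];rr=np.hypot(dx,dy);aa=np.degrees(np.arctan2(-dy,-dx))
    for r0 in(.026,.029,.032,.035):
        q=(abs(rr-r0)<.001)&(a.max(2)<70)&(abs(aa-15)<60);print("ptr r",r0,aa[q].mean() if q.any() else None,aa[q].std() if q.any() else 0,q.sum())
    cv2.imwrite("pics/dial_last.png",a)
run()
E
python3 dial.py
```

```text
cam [0.46018623 0.02769685 0.40592106] [ 0.47201014 -0.05000467  0.2643243 ]
dial [0.59734025 0.06906177] r 0.04515294189453126
tab [0.55767645 0.04268271] r 0.04763477244337196 ang 33.62654335685048 56.3099365234375 [0.01874887 0.00955471]
ptr r 0.026 13.930801147275043 2.7569839097265714 185
ptr r 0.029 14.099924200272046 2.3985898977452456 178
ptr r 0.032 14.26443674474397 2.2029845539248734 181
ptr r 0.035 14.246856875795798 1.8649342405883145 169
```

Call:
carry_out(rows="20 20 0 -10; 20 20 0 -10; 20 20 0 -10; 20 20 0 -10; 20 20 0 -10; 20 19 0 -10; 4 0 0 -10; 0 0 0 -9; 0 0 0 0; 0 0 0 0", claw=42, force=30)

```text
t: 12.8
eef_pos: [0.5959, 0.069, 0.2643]
tool_rot: [0.0, 0.985, 0.175, -0.0]
contact_force: [-0.2, -0.5, 0.0]
gripper_width: 0.489
grasp_force: 0.0
```

```bash
python3 dial.py; python3 - <<'E'
from h import *
from scipy.spatial.transform import Rotation as R
o=get_obs();w=o["tool_rot"];m=R.from_quat([w[1],w[2],w[3],w[0]]).as_matrix()
print(o["eef_pos"],m[:,1:],np.degrees(np.arctan2(m[1,1],m[0,1])),o["q"],o["gripper_width"])
E
```

```text
cam [0.66961503 0.09653536 0.40586881] [0.59595538 0.0689779  0.26435704]
dial [0.60050417 0.0703715 ] r 0.0454586774190267
tab [0.55941545 0.04310557] r 0.04931241464608234 ang 33.567718838927796 56.3099365234375 [0.01995072 0.00973499]
ptr r 0.026 21.830010874842973 9.322502760681035 625
ptr r 0.029 21.684291578103704 8.41507374124313 630
ptr r 0.032 21.70394831051645 7.499087552311162 619
ptr r 0.035 21.159267397042708 6.12597885138166 476
[0.59595538 0.0689779  0.26435704] [[ 3.44251986e-01  7.09668312e-05]
 [-9.38877292e-01  5.13779321e-05]
 [-2.38071013e-05 -9.99999996e-01]] -69.86385911616001 [-0.29591453  0.32387928  0.09785586  1.70986389 -0.03476985  1.10945466
 -1.4069905 ] 0.48960052535780785
```

View pics/dial_last.png

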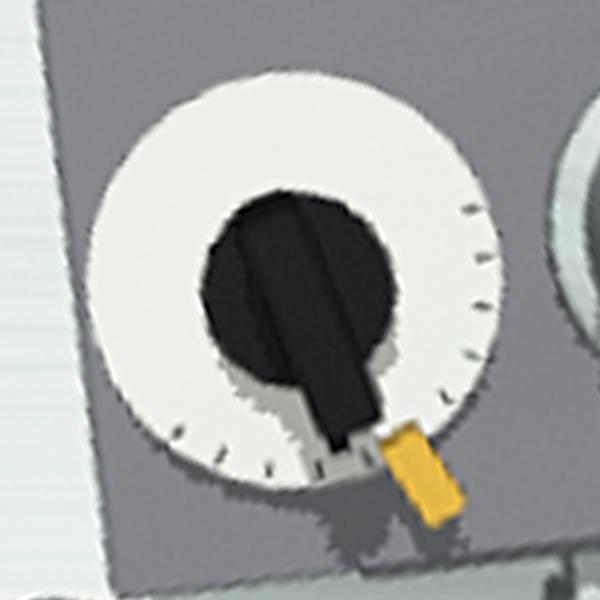

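The dial is at about (295,280) in this crop, with the bar between the open fingers. The pointer tip is at (340,450), about 15°, and the tab is at 33.6°. I'll go down and grip the bar.

Call:
carry_out(rows="3 1 -40 0; 0 0 -40 0; 0 0 -30 0; 0 0 -22 0; 0 0 -20 0; 0 0 0 0; 0 0 0 0")

```text
t: 13.72
eef_pos: [0.5996, 0.07, 0.1131]
tool_rot: [-0.0, 0.985, 0.174, 0.001]
contact_force: [0.1, 0.4, 0.7]
gripper_width: 0.49
grasp_force: 0.0
```

Call:
carry_out(rows="0 0 0 0; 0 0 0 0; 0 0 0 0; 0 0 0 0; 0 0 0 0", claw=0)

```text
t: 14.35
eef_pos: [0.5996, 0.0697, 0.1134]
tool_rot: [0.0, 0.985, 0.174, 0.001]
contact_force: [-1.3, -1.5, 6.7]
gripper_width: 0.154
grasp_force: 34.0
```

Call:
carry_out(rows="0 0 0 6; 0 0 0 6; 0 0 0 6; 0 0 0 6; 0 0 0 6; 0 0 0 6; 0 0 0 2; 0 0 0 0; 0 0 0 0")

```text
t: 15.48
eef_pos: [0.5993, 0.0701, 0.1134]
tool_rot: [0.0, 0.875, 0.485, 0.0]
contact_force: [-1.6, -0.1, 6.6]
gripper_width: 0.155
grasp_force: 34.2
```

Call:
carry_out(rows="0 0 0 0; 0 0 0 0; 0 0 0 0; 0 0 40 0; 0 0 50 0; 0 0 50 0; -40 -30 10 0; -40 -40 0 0; -40 -40 0 0; 0 0 0 0", claw=42)

```text
t: 16.73
eef_pos: [0.4762, -0.0435, 0.2623]
tool_rot: [0.0, 0.876, 0.482, -0.001]
contact_force: [1.2, -0.0, 0.4]
gripper_width: 0.489
grasp_force: 0.0
```

```bash
python3 dial.py
```

```text
cam [0.51852995 0.02314634 0.4037654 ] [ 0.4781231  -0.04136627  0.26257595]
dial [0.60390833 0.05795   ] r 0.04315219701131185
tab [0.55618865 0.0409345 ] r 0.048709503526811124 ang 35.18238762465069 56.82148742675781 [0.01604889 0.00929734]
ptr r 0.026 34.618135070168925 2.550335930738348 170
ptr r 0.029 34.305912347635456 2.2483308877307535 170
ptr r 0.032 34.09880493242936 2.0859192226260954 173
ptr r 0.035 33.942913840706346 1.9547735494531682 70
```

View pics/dial_last.png

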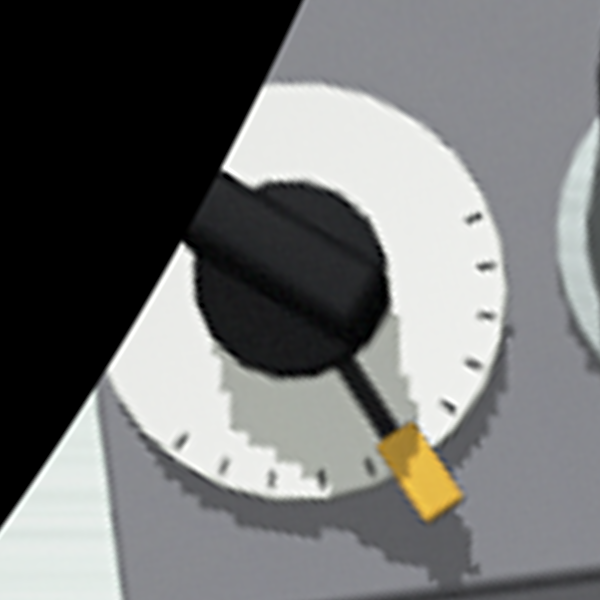

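The pointer now ends in the middle of the tab, at about (390,435), within roughly 1°. The gripper is open and clear of everything, so I'm handing in.

```bash
python3 -c "
from station import *
print(hand_in())"
```

```text
the job is handed in; nothing more can be done
None
```

The job is handed in, with no verdict returned: both caps are pressed home, the drawer is pushed against its stop, the pointer is within about 1° of the brass tab, and the gripper is open and touching nothing; I kept clear of the cup, tumbler, bowl and tray but did not re-measure them.

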